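# Key a two-sieve glaze tower onto its catch pan

### The job

Build the glaze sieve tower: set the blue fine sieve on the metal catch pan of the banding wheel so that its lugs drop into the pan's notches and it sits fully home, then the orange coarse sieve on the blue one in the same way, with its lifting bar at right angles to the blue one's so that the ears of each stay free. The braked wheel may have been left at any angle, so feel for the notches: put the sieves down gently, never drop, force or tip them, and leave the two glaze jars and the pinch pot where they are.

Things in the scene. Friction and masses are not known exactly. Their poses are not given: they have to be found in the camera images.
- banding_wheel: Banding wheel (potter's turntable) fixed to the table: dark steel foot, dark head 170 mm across, and clipped on it a round bare-metal catch pan (142 mm across, wall 9 mm thick, 40 mm high). Origin on the axis at table height, z up. Its yaw says nothing of how head and pan are turned: any angle, held by a stiff brake (about 3 N m).
- pan_rim (a point): On the wheel's axis at the height of the pan's rim, 90 mm above the table; fixed to the foot, so its yaw does not show how the pan is turned. The rim has four notches 90 degrees apart, 18 mm wide along the rim, 11 mm deep, open to both sides of the wall.
- fine_sieve: Blue close-meshed sieve, 0.2 to 0.4 kg: frame 142 mm across, 124 inside, 42 mm high, lifting bar along its x axis. Under the wall at 45, 135, 225, 315 degrees from x four round-bottomed lugs, 14 mm wide along the rim (2 mm play each side in a notch), reach 9 mm below it. Top rim notched like the pan at the same angles. Origin: centre of the frame's underside (not the lugs'), z up.
- fine_bar (a point): Middle of the blue sieve's dark wooden lifting bar, on the sieve's axis 31 mm above its origin. The bar is 12 mm wide and 14 mm high, crosses the mouth along x, 4 mm below the rim, and sticks out as two ears (190 mm over both). Inside the frame the space beside it is free down to the mesh, 25 mm below this point.
- coarse_sieve: Orange wide-meshed sieve, otherwise just like the blue one (sizes, mass, lugs, notches, origin). Of either sieve the origin is 9 mm above the table when it stands there on its lugs. Home, a sieve's origin is level with the rim below it (orange 42 mm above blue); with its lugs on the rim beside the notches it is 9 mm higher.
- coarse_bar (a point): Middle of the orange sieve's lifting bar, same as the blue one's.
- glaze_jar_a: Glaze jar with a dark lid, 62 mm across, 77 mm high; origin at the centre of its underside.
- glaze_jar_b: Glaze jar with a red lid, 56 mm across, 70 mm high; origin at the centre of its underside.
- pinch_pot: Brown clay cup, 72 mm across, 64 mm high; origin at the centre of its underside.

How it is judged:
By the outcome, as a careful person would: the job done as asked, in the order asked, and still so for the second after the job is handed in, with the robot touching nothing.
It also fails if it takes over 64 s, if anything falls off the work surface, if the arm or the gripper's body presses on something with over 40 N, if the wrist force passes 120 N, or if a joint passes its speed limit or range.

### The arm

A 7-joint arm with a two-finger parallel gripper is mounted at the origin on a cart in front of the work surface, level with it; the furniture and walls round the work are solid. World frame = base frame: x ahead of the robot, y to its left, z up, the work surface at z = 0. Lengths are in mm, angles in rad, forces in N, time in s.
With the tool pointing down it reaches from about 350 to 900 mm from the base axis. Payload 19.9 kg.
Tool frame: the origin (TCP) lies at the very end of the fingers, on their centre line; the grasp point (between the pads) lies env.pinch_z behind it (env.pinch_z is the distance from the TCP to the grasp point, in mm); z points along the fingers, y is the line along which they close (so a half turn about z gives the same grasp; the last joint's range is limited). The gripper opens to 85 mm and grips with 20 to 120 N. Pads are 22 mm wide; open, the fingers measure 114 mm over their backs; the gripper's body (76 mm by 85 mm) begins 54 mm behind the grasp point. The pads swing forward as they close: fully open they stand 13 mm farther back than shut.
Start: joints at [1.256, 0.417, -0.01, 1.614, 0.005, 1.111, -0.053], TCP at [168.99, -601.701, 231.26] pointing down, gripper open.
Joint ranges: [-2.81, 2.81], [-0.39, 2.02], [-1.27, 1.25], [0.06, 2.57], [-1.19, 4.33], [0.19, 2], [-2.82, 2.82]. Speed limits (rad/s): [1.89, 1.89, 2.39, 2.39, 3.01, 3.01, 3.01].

### API

Orientations are given as a unit quaternion [x, y, z, w].
In Python, from plant import env, vision, telemetry gives the robot as it stands (env), with the cameras (vision) and the readings (telemetry). Calls block until the motion is done:
- env.move_pose(position, orientation): joint-space move of the TCP to a pose.
- env.servo_line(position, velocity=150, orientation=None, guard=None): straight line of the TCP; orientation=None keeps the orientation; velocity is the mean speed in mm/s. With guard (N) it stops when the force on the tool has changed by that much, and returns True; else False.
- env.set_joints(angles): joint-space move.
- env.set_gripper(opening, grasp_force=None): finger opening in mm; grasp_force is the grip in N (None keeps the last); returns when the fingers have stopped.
- env.hold(seconds).
- env.inverse_kinematics(position, orientation): joint angles nearest the present ones, or None.
- vision.get_image(name): name is "scene" or "top" or "wrist"; returns the picture (400x640x3 uint8, blue, green, red); there is no depth.
- vision.camera_model(name): a dict with "fx", "fy", "cx", "cy" (pixels), "rvec" (rotation vector, rad) and "tvec" (3), from world to camera coordinates, as OpenCV has them. Camera axes: x right, y down, z forward; pixel columns grow to the right and rows downward; lengths in mm; the calibration is good to about 2 mm. A picture is of the moment at which its call begins: read the wrist's pose just before it. camera_model takes no time and is no camera call; for the wrist camera it gives the pose at the moment of the call.
A pose or a line that the arm cannot do raises env.Unreachable and nothing moves.
- env.job_done(): hands the job in; it is judged then, once.
Readings, each from a call of its own:
- telemetry.current_t(): time.
- telemetry.current_joint_positions(): joint angles.
- telemetry.current_joint_vel(): joint speeds.
- telemetry.current_joint_efforts(): joint torques, N m.
- telemetry.current_tool_pos(): TCP position.
- telemetry.current_tool_rot(): TCP orientation.
- telemetry.current_wrist_force(): force on the tool from outside, world axes, zero at the start.
- telemetry.current_torque(): the same for the moment, N m.
- telemetry.current_finger_gap(): finger opening in mm.
- telemetry.current_finger_force(): force on a finger pad.
Only numpy, scipy, OpenCV 4.12 (cv2) and the standard library are available. Lean on these libraries where they do the work, as an engineer would, in place of code of your own. Each camera call takes 0.05 s, during which the arm holds its last target. There are 200 camera calls.

## Working session

There is one attempt and no reset: what is moved stays moved. The work goes in short steps, each a Python script; the robot and the scene stay as the last script left them, time stands still between calls to the robot, and variables do not carry over. Pictures are saved under pics/ and viewed, at most 10 in all, crops included, and the job is handed in when it is done.

```bash
mkdir -p pics; ls
python3 - <<'E'
from plant import env, vision, telemetry
import cv2
for n in("scene","top"):
    cv2.imwrite(f"pics/{n}0.png",vision.get_image(n)); print(n,vision.camera_model(n))
print(env.pinch_z,telemetry.current_tool_rot(),telemetry.current_t(),vision.camera_model("wrist"))
E
```

```text
pics
plant.py
scene {'fx': 445.30657003805595, 'fy': 445.30657003805595, 'cx': 322.1015263472741, 'cy': 210.38193035813111, 'rvec': array([ 1.05505007, -2.36196006,  1.06342254]), 'tvec': array([495.8312363 , 260.81195852, 969.56629941])}
top {'fx': 437.2717552766091, 'fy': 437.2717552766091, 'cx': 317.68885386997385, 'cy': 194.99296510301093, 'rvec': array([ 2.13745128, -2.13649803,  0.19780772]), 'tvec': array([ 168.17056628,  586.95816415, 1046.33123269])}
18.700000000000003 [ 9.90638831e-01  1.36507844e-01 -1.14213529e-04 -5.48858643e-04] 0.1 {'fx': 354.4853944347657, 'fy': 354.4853944347657, 'cx': 320.66504186930723, 'cy': 198.6054911945019, 'rvec': array([-2.29865446,  1.74132588,  0.27306839]), 'tvec': array([-624.85152141,  -38.56631264,  379.89008882])}
```

View pics/top0.png

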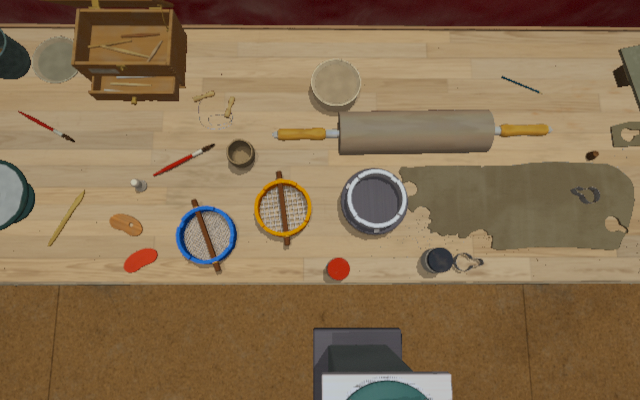

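View pics/scene0.png

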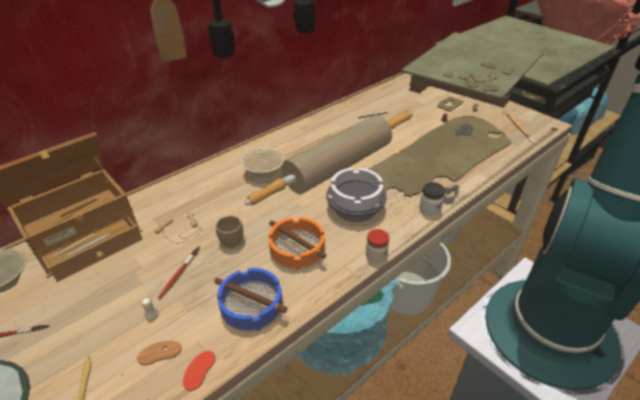

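Top view: blue sieve at (206,236), orange at (283,208), pan at (375,202), red-lid jar at (338,269), dark-lid jar at (438,261), pot at (240,153). The scene view shows the same layout. I'll enlarge both to get rims and notches.

```bash
cat > h.py <<'E'
import numpy as np, cv2
from plant import env, vision, telemetry
from scipy.spatial.transform import Rotation as R
def P(cm):
    r=R.from_rotvec(cm['rvec']).as_matrix(); return r,np.array(cm['tvec'])
def ray(cm,uv):
    r,t=P(cm); d=r.T@np.array([(uv[0]-cm['cx'])/cm['fx'],(uv[1]-cm['cy'])/cm['fy'],1]); return -r.T@t,d
def atz(cm,uv,z):
    c,d=ray(cm,uv); return c+d*(z-c[2])/d[2]
def tri(obs):
    A=np.zeros((3,3));b=np.zeros(3)
    for cm,uv in obs:
        c,d=ray(cm,uv);d/=np.linalg.norm(d);M=np.eye(3)-np.outer(d,d);A+=M;b+=M@c
    return np.linalg.solve(A,b)
def proj(cm,X):
    return cv2.projectPoints(np.float64(X).reshape(-1,3),cm['rvec'],cm['tvec'],np.array([[cm['fx'],0,cm['cx']],[0,cm['fy'],cm['cy']],[0,0,1]]),None)[0].reshape(-1,2)
def Q(yaw): # tool down, tool y axis at world angle 'yaw'+90 ; tool x at yaw
    return (R.from_euler('z',yaw)*R.from_euler('x',np.pi)).as_quat()
E
python3 - <<'E'
from h import *
t=vision.camera_model("top")
for n,uv,z in(("blue",(206,236),50),("orange",(283,208),50),("pan",(375,202),90),("jr",(338,269),70),("jd",(438,261),77),("pot",(240,153),64),("bb1",(195,200),40),("bb2",(219,271),40),("ob1",(280,172),40),("ob2",(288,244),40)): print(n,atz(t,uv,z).round())
a=cv2.imread("pics/top0.png")[160:280,170:420]
b=cv2.imread("pics/scene0.png")[160:335,205:395]
a=cv2.resize(a,(800,384),interpolation=3);cv2.imwrite("pics/tc.png",a)
cv2.imwrite("pics/sc.png",cv2.resize(b,None,fx=3.4,fy=3.4,interpolation=3))
E
```

```text
blue [484. 443.  50.]
orange [554. 255.  50.]
pan [563.  31.  90.]
jr [404. 120.  70.]
jd [ 423. -118.   77.]
pot [691. 364.  64.]
bb1 [575. 477.  40.]
bb2 [399. 410.  40.]
ob1 [648. 264.  40.]
ob2 [465. 242.  40.]
```

View pics/tc.png

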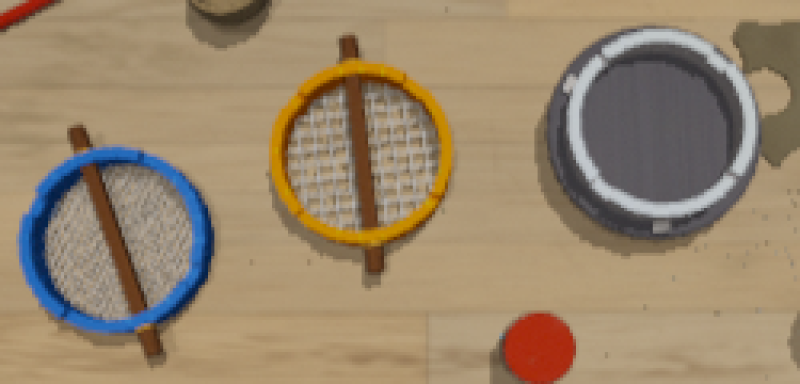

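View pics/sc.png

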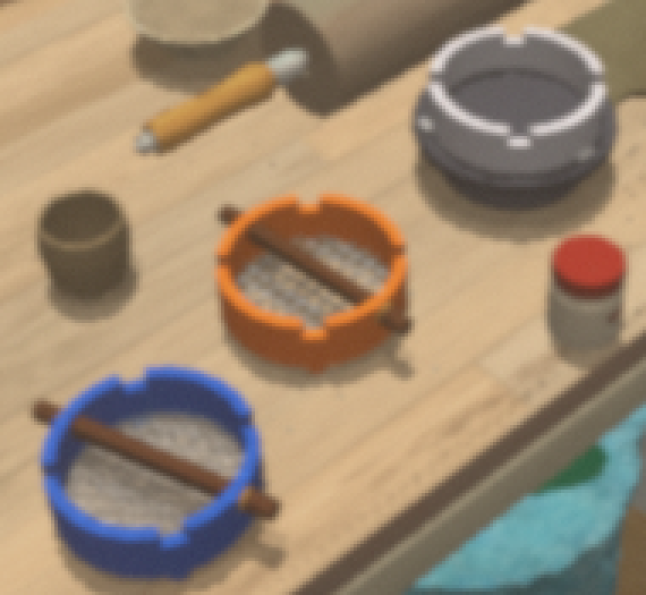

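The crops show the four rim notches on the pan and both sieves; in the scene crop the pan's are near (513,38), (600,82), (520,140) and (432,80). The blue bar lies at about 21° and the orange one at about 7°. Next I'll take two wrist views from above for precise fits.

Run:
```python
from h import *
cm=vision.camera_model("wrist"); r,t=P(cm); c=-r.T@t
T=R.from_quat(telemetry.current_tool_rot()).as_matrix()
print("cam in tool",T.T@(c-telemetry.current_tool_pos()),"\naxes in tool\n",(T.T@r.T).round(2))
for p in((520,240,400),(484,443,60),(563,31,120)):
    for y in range(-180,180,45):
        q=env.inverse_kinematics(p,Q(np.radians(y))); print(p,y,None if q is None else np.round(q,2))
```

```text
cam in tool [  78.83367065    0.60089435 -141.90701299] 
axes in tool
 [[ 0.   -0.95 -0.3 ]
 [ 1.    0.   -0.  ]
 [ 0.   -0.3   0.95]]
(520, 240, 400) -180 [ 0.21  0.32 -0.91  1.48  0.26  1.46  0.87]
(520, 240, 400) -135 [ 0.32  0.38 -1.08  1.48  0.34  1.48  1.59]
(520, 240, 400) -90 [ 0.32  0.38 -1.08  1.48  0.34  1.48  2.38]
(520, 240, 400) -45 [-1.3   0.35  1.08  1.53 -0.31  1.45 -2.56]
(520, 240, 400) 0 [ 0.34  0.39 -1.12  1.48  0.35  1.49 -2.35]
(520, 240, 400) 45 [ 0.38  0.43 -1.21  1.48  0.4   1.51 -1.61]
(520, 240, 400) 90 [ 0.21  0.32 -0.91  1.48  0.26  1.46 -0.7 ]
(520, 240, 400) 135 [ 0.21  0.32 -0.91  1.48  0.26  1.46  0.09]
(484, 443, 60) -180 [-0.1   0.97 -1.09  1.62  0.93  1.15  0.14]
(484, 443, 60) -135 [-0.1   0.97 -1.09  1.62  0.93  1.15  0.93]
(484, 443, 60) -90 [-0.1   0.97 -1.09  1.62  0.93  1.15  1.71]
(484, 443, 60) -45 [-0.1   0.97 -1.09  1.62  0.93  1.15  2.5 ]
(484, 443, 60) 0 [-0.39  0.74 -0.58  1.63  0.48  0.91 -2.71]
(484, 443, 60) 45 [-0.25  0.82 -0.8   1.63  0.68  0.99 -2.06]
(484, 443, 60) 90 [-0.36  0.75 -0.61  1.63  0.51  0.93 -1.16]
(484, 443, 60) 135 [-0.3   0.78 -0.72  1.63  0.6   0.96 -0.44]
(563, 31, 120) -180 [ 0.54  0.59 -0.85  1.84  0.54  0.95  1.02]
(563, 31, 120) -135 [ 0.68  0.71 -1.09  1.84  0.73  1.05  1.66]
(563, 31, 120) -90 [ 0.68  0.71 -1.09  1.84  0.73  1.05  2.45]
(563, 31, 120) -45 [ 0.18  0.47 -0.36  1.85  0.21  0.86 -2.65]
(563, 31, 120) 0 [ 0.34  0.51 -0.58  1.85  0.35  0.89 -1.97]
(563, 31, 120) 45 [ 0.4   0.52 -0.65  1.85  0.4   0.9  -1.22]
(563, 31, 120) 90 [ 0.42  0.53 -0.68  1.85  0.42  0.91 -0.46]
(563, 31, 120) 135 [ 0.46  0.55 -0.74  1.84  0.46  0.93  0.29]
```

Run:
```python
from h import *
import pickle
q0=None; d={}
env.set_gripper(60,30)
for n,y in(("A",110),("B",350)):
    env.move_pose((510,y,310),Q(np.pi)); 
    cm=vision.camera_model("wrist"); im=vision.get_image("wrist"); cv2.imwrite(f"pics/{n}.png",im); d[n]=cm
    print(n,telemetry.current_t(),telemetry.current_joint_positions().round(2) if hasattr(telemetry.current_joint_positions(),'round') else telemetry.current_joint_positions())
pickle.dump(d,open("cm.pkl","wb"))
for n in d:
    for o,X in(("blue",(484,443,50)),("orange",(554,255,50)),("pan",(565,29,90))): print(n,o,proj(d[n],X).round())
A=cv2.imread("pics/A.png")
c=proj(d["A"],(565,29,90))[0].astype(int)
cr=A[max(c[1]-95,0):c[1]+95,max(c[0]-100,0):c[0]+100]; print("cropA",max(c[0]-100,0),max(c[1]-95,0),cr.shape)
cv2.imwrite("pics/Ac.png",cv2.resize(cr,None,fx=3,fy=3,interpolation=2))
B=cv2.imread("pics/B.png"); cv2.imwrite("pics/Bv.png",cv2.resize(B,(800,500)))
```

```text
A 3.3167 [ 0.62  0.32 -1.08  1.74  0.29  1.26  1.04]
B 4.3167 [ 0.07  0.54 -1.04  1.51  0.47  1.37  0.56]
A blue [[618. 132.]]
A orange [[444. 192.]]
A pan [[247. 213.]]
B blue [[404. 132.]]
B orange [[241. 192.]]
B pan [[ 26. 212.]]
cropA 146 117 (190, 200, 3)
```

View pics/Ac.png

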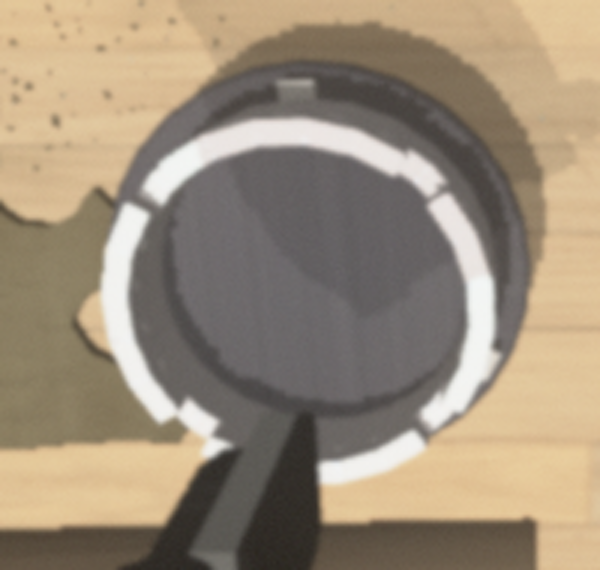

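View pics/Bv.png

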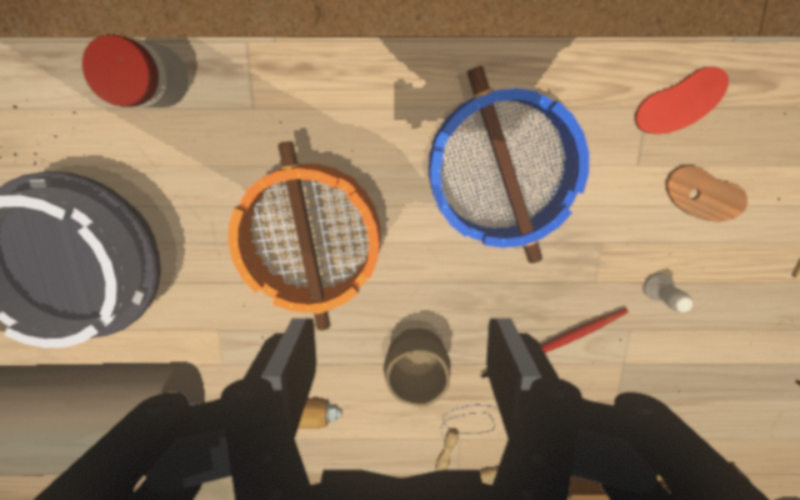

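Ac shows the pan's notches near crop pixels (425,172), (150,200), (195,415) and (430,430). Bv gives the bar ends: blue (477,70) and (535,260), orange (287,145) and (322,326). I'll triangulate the bars and fit the notched ring to the white mask in A.

```bash
cat > fit.py <<'E'
from h import *
import pickle
from scipy.optimize import minimize
d=pickle.load(open("cm.pkl","rb")); t=vision.camera_model("top")
tp=lambda u,v:(170+(u+.5)/3.2-.5,160+(v+.5)/3.2-.5); bp=lambda u,v:((u+.5)/1.25-.5,(v+.5)/1.25-.5)
for n,e in(("blue",[((153,353),(477,70)),((78,129),(535,260))]),("orange",[((375,269),(287,145)),((347,39),(322,326))])):
    p=[tri([(t,tp(*a)),(d["B"],bp(*b))]) for a,b in e]
    w=[atz(d["B"],bp(*b),46) for a,b in e]; tt=[atz(t,tp(*a),46) for a,b in e]
    for q in(p,w,tt): v=q[1]-q[0]; print(n,np.round(q,1).tolist(),"mid",((q[0]+q[1])/2).round(1),"len",np.linalg.norm(v).round(1),"yaw",np.degrees(np.arctan2(v[1],v[0])).round(1))
S=3
def ring(cm,x,y,phi,z,shape):
    m=np.zeros((shape[0]*S,shape[1]*S),np.uint8)
    h=np.arcsin(9/66.5)
    for k in range(4):
        for a,b,zz in((phi+k*np.pi/2+h,phi+(k+1)*np.pi/2-h,z),(phi+k*np.pi/2-h,phi+k*np.pi/2+h,z-11)):
            th=np.linspace(a,b,30); c,s=np.cos(th),np.sin(th); zc=0*th+zz
            o=np.c_[x+71*c,y+71*s,zc]; i=np.c_[x+62*c,y+62*s,zc][::-1]
            cv2.fillPoly(m,[((proj(cm,np.r_[o,i])+.5)*S).astype(np.int32)],255)
    return m
def load(n,cm,box):
    im=cv2.imread(f"pics/{n}.png"); h=cv2.cvtColor(im,cv2.COLOR_BGR2HSV)
    w=((h[...,1]<45)&(h[...,2]>185)).astype(np.uint8)*255
    k=np.zeros_like(w); k[box[1]:box[3],box[0]:box[2]]=w[box[1]:box[3],box[0]:box[2]]
    return (cv2.resize(k,None,fx=S,fy=S,interpolation=cv2.INTER_LINEAR)>127)
for n,cm,box in(("A",d["A"],(170,145,325,280)),("B",d["B"],(0,140,110,285)),("top0",t,(335,160,415,235))):
    w=load(n,cm,box); best=[]
    bm=np.zeros(w.shape,bool); bm[box[1]*S:box[3]*S,box[0]*S:box[2]*S]=1
    def cost(p):
        m=(ring(cm,p[0],p[1],p[2]/57.3,p[3] if len(p)>3 else 90,(400,640))>0)&bm
        return -(m&w).sum()/(m|w).sum()
    X0=min(((cost((565+dx,29+dy,ph)),(565+dx,29+dy,ph)) for dx in(-6,0,6) for dy in(-6,0,6) for ph in range(0,90,10)))[1]
    r=minimize(cost,X0,method="Nelder-Mead",options=dict(initial_simplex=[X0,np.add(X0,(4,0,0)),np.add(X0,(0,4,0)),np.add(X0,(0,0,6))],maxiter=80))
    print(n,r.x.round(2),r.fun)
    if n=="A": # height check
        X=[*r.x,90]; r=minimize(cost,X,method="Nelder-Mead",options=dict(initial_simplex=[X]+[np.add(X,np.eye(4)[i]*(3,3,3,6)[i]) for i in range(4)],maxiter=120)); print("free z",r.x.round(2),r.fun)
        print("curve",[(a,round(cost((r.x[0],r.x[1],a,r.x[3])),3)) for a in range(0,90,6)])
E
python3 fit.py
```

```text
blue [[402.0, 418.5, 17.6], [573.2, 476.2, 53.2]] mid [487.6 447.3  35.4] len 184.1 yaw 18.6
blue [[404.1, 413.8, 46.0], [575.6, 478.9, 46.0]] mid [489.9 446.3  46. ] len 183.4 yaw 20.8
blue [[401.8, 412.6, 46.0], [574.4, 477.7, 46.0]] mid [488.1 445.1  46. ] len 184.5 yaw 20.7
orange [[466.5, 245.0, 38.1], [646.7, 268.5, 46.3]] mid [556.6 256.8  42.2] len 181.9 yaw 7.4
orange [[466.4, 247.0, 46.0], [646.7, 268.3, 46.0]] mid [556.5 257.7  46. ] len 181.5 yaw 6.7
orange [[465.5, 244.5, 46.0], [646.9, 268.7, 46.0]] mid [556.2 256.6  46. ] len 183.1 yaw 7.6
A [574.06  26.47  47.18] -0.8333097144476723
free z [573.96  26.55  47.14  90.37] -0.8341250709018718
curve [(0, np.float64(-0.688)), (6, np.float64(-0.671)), (12, np.float64(-0.655)), (18, np.float64(-0.658)), (24, np.float64(-0.658)), (30, np.float64(-0.66)), (36, np.float64(-0.694)), (42, np.float64(-0.765)), (48, np.float64(-0.826)), (54, np.float64(-0.749)), (60, np.float64(-0.7)), (66, np.float64(-0.696)), (72, np.float64(-0.698)), (78, np.float64(-0.698)), (84, np.float64(-0.699))]
B [574.1   27.05  46.95] -0.882066222197322
top0 [574.02  27.32  47.58] -0.6521382926429625
```

```bash
cat > fit2.py <<'E'
from h import *
import pickle
from scipy.optimize import minimize
d=pickle.load(open("cm.pkl","rb")); t=vision.camera_model("top"); S=3
th=np.linspace(0,2*np.pi,90)
for col,(lo,hi),X0 in(("blue",(100,130),(488.5,445.5)),("orange",(5,25),(556.3,257))):
    for n,cm in(("A",d["A"]),("B",d["B"]),("top0",t)):
        if n=="A" and col=="blue": continue
        h=cv2.cvtColor(cv2.imread(f"pics/{n}.png"),cv2.COLOR_BGR2HSV)
        w=((h[...,0]>=lo)&(h[...,0]<=hi)&(h[...,1]>(140 if col=="blue" else 190))&(h[...,2]>(50 if col=="blue" else 120))).astype(np.uint8)
        _,lab,st,_=cv2.connectedComponentsWithStats(w); 
        c=proj(cm,(*X0,50))[0]; yy,xx=np.nonzero(w); k=np.hypot(xx-c[0],yy-c[1])<80; m=np.zeros_like(w); m[yy[k],xx[k]]=1
        m=cv2.morphologyEx(m,cv2.MORPH_OPEN,np.ones((2,2)))
        big=cv2.resize(m*255,None,fx=S,fy=S)>127; yy,xx=np.nonzero(big)
        W=np.zeros(big.shape,np.uint8); cv2.fillPoly(W,[cv2.convexHull(np.c_[xx,yy].astype(np.int32))],1)
        def cost(p):
            pts=np.concatenate([np.c_[p[0]+71*np.cos(th),p[1]+71*np.sin(th),0*th+z] for z in(51,9)])
            M=np.zeros_like(W); cv2.fillPoly(M,[cv2.convexHull(((proj(cm,pts)+.5)*S).astype(np.int32))],1)
            return -(M&W).sum()/(M|W).sum()
        r=minimize(cost,X0,method="Nelder-Mead",options=dict(initial_simplex=[X0,np.add(X0,(4,0)),np.add(X0,(0,4))])); print(col,n,r.x.round(1),round(r.fun,3))
E
python3 fit2.py
```

```text
blue B [350.5 534.2] 0.0
blue top0 [649.1 481.2] 0.0fit2.py:19: RuntimeWarning: overflow encountered in scalar negative
  return -(M&W).sum()/(M|W).sum()
Traceback (most recent call last):
  File "fit2.py", line 15, in <module>
    W=np.zeros(big.shape,np.uint8); cv2.fillPoly(W,[cv2.convexHull(np.c_[xx,yy].astype(np.int32))],1)
                                    ~~~~~~~~~~~~^^^^^^^^^^^^^^^^^^^^^^^^^^^^^^^^^^^^^^^^^^^^^^^^^^^^^
cv2.error: OpenCV(4.12.0) /io/opencv/modules/imgproc/src/drawing.cpp:2426: error: (-215:Assertion failed) p.checkVector(2, CV_32S) > 0 in function 'fillPoly'
```

```bash
sed -i 's/return -(M&W).sum()\/(M|W).sum()/return -float((M\&W).sum())\/float((M|W).sum())/; s/>190/>150/; s/>120/>100/; s/k=np.hypot/print(h[int(c[1])-40:int(c[1])+40:8,int(c[0])-55:int(c[0])+56:10].reshape(-1,3)[:12].tolist()) if k0 else 0; k=np.hypot/' fit2.py; sed -i 's/        _,lab.*/        k0=w.sum()<50/; s/        W=np/        if len(xx)<9: continue\n        W=np/' fit2.py; python3 fit2.py
```

```text
blue B [491.9 447.6] -0.954
blue top0 [485.9 443.8] -0.975
[[15, 97, 158], [12, 168, 150], [16, 177, 241], [16, 91, 211], [18, 81, 173], [12, 139, 128], [17, 82, 180], [17, 72, 201], [17, 49, 188], [14, 184, 224], [12, 144, 136], [18, 84, 219]]
[[18, 82, 214], [13, 180, 234], [12, 181, 183], [17, 65, 158], [18, 81, 167], [11, 136, 103], [17, 81, 120], [17, 83, 169], [17, 72, 181], [13, 181, 232], [11, 163, 111], [17, 84, 119]]
orange top0 [557.3 247. ] -0.336
```

```bash
cat > ops.py <<'E'
from h import *
def pick(x,y,yaw,zlift):
    q=Q(np.radians(yaw)); env.move_pose((x,y,90),q)
    g=env.servo_line((x,y,22.5),90,guard=8); z=telemetry.current_tool_pos()[2]
    env.set_gripper(0,60); print("pick guard",g,"z",round(z,1),"gap",telemetry.current_finger_gap(),"t",telemetry.current_t())
    env.servo_line((x,y,60),60); env.servo_line((x,y,zlift),200); 
    print("gap",telemetry.current_finger_gap(),"F",np.round(telemetry.current_wrist_force(),2)); return z
E
python3 - <<'E'
from ops import *
z=pick(489,445.7,200.8,190); open("z.txt","w").write(str(z))
env.move_pose((574.05,26.8,z+81+45),Q(np.radians(182.1)))
print(telemetry.current_tool_pos(),telemetry.current_t(),np.round(telemetry.current_wrist_force(),2))
cv2.imwrite("pics/w2.png",vision.get_image("wrist")); cv2.imwrite("pics/t2.png",vision.get_image("top")); s=vision.get_image("scene")
a=cv2.resize(cv2.imread("pics/t2.png")[150:250,320:430],(440,400),interpolation=2);b=cv2.resize(s[130:230,310:400],(360,400),interpolation=2)
cv2.imwrite("pics/m2.png",np.hstack([a,b]))
E
```

```text
pick guard False z 23.0 gap 10.916014779335706 t 6.6667
gap 10.795232696727926 F [-0.56  0.26 -4.59]
[574.11126393  28.24271548 149.16659383] 9.825 [ 0.24  0.26 -2.72]
```

View pics/m2.png

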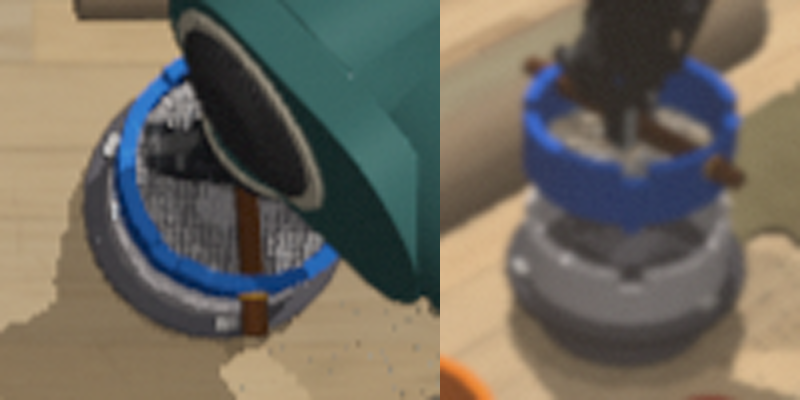

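The sieve hangs level above the pan, and its front lug lines up with the front notch. I'll lower it with the force guard and search around if it rests on the rim.

```bash
cat >> ops.py <<'E'
def place(x,y,yaw,zh):
    """zh: TCP height when home. Guarded descent, then small yaw/shift search in the rim-contact plane."""
    p=np.array([x,y,0.]); q=Q(np.radians(yaw))
    env.servo_line((x,y,zh+13),80,orientation=q); env.hold(.3)
    err=np.array(telemetry.current_tool_pos())-(x,y,zh+13); yerr=(R.from_quat(telemetry.current_tool_rot())*R.from_quat(q).inv()).as_rotvec()
    f0=np.array(telemetry.current_wrist_force()); print("err",err.round(2),"rot",np.degrees(yerr).round(2),"F0",f0.round(2))
    p[:2]-=err[:2]; k=err[2]
    tries=[(0,0,0)]+[(a,0,0) for a in(1.5,-1.5,3,-3)]+[(0,1.5,0),(0,-1.5,0),(0,0,1.5),(0,0,-1.5),(4.5,0,0),(-4.5,0,0)]
    for a,dx,dy in tries:
        qq=Q(np.radians(yaw+a)); 
        if (a,dx,dy)!=(0,0,0): env.servo_line((p[0]+dx,p[1]+dy,zh-k+10.5),30,orientation=qq)
        g=env.servo_line((p[0]+dx,p[1]+dy,zh-k-.3),20,orientation=qq,guard=5)
        env.hold(.1); z=telemetry.current_tool_pos()[2]
        print((a,dx,dy),"guard",g,"above home",round(z-zh,2),"dF",(np.array(telemetry.current_wrist_force())-f0).round(1),"T",np.round(telemetry.current_torque(),2),"t",telemetry.current_t())
        if z-zh<2.0: return True
    return False
E
python3 - <<'E'
from ops import *
z=float(open("z.txt").read())
print(place(574.05,26.8,182.1,z+81), np.round(telemetry.current_tool_pos(),2))
E
```

```text
err [ 0.14 -0.04  0.28] rot [-0.   -0.03 -0.01] F0 [ 0.03  0.33 -4.15]
(0, 0, 0) guard True above home -0.02 dF [-2.5 -0.8 12.2] T [-0.17  0.33 -0.07] t 11.55
True [573.71  26.67 103.95]
```

Home on the first try. Releasing, then picking the orange sieve.

Run:
```python
from ops import *
p=telemetry.current_tool_pos(); print("T release")
env.set_gripper(50,60); env.servo_line((p[0],p[1],200),150)
cv2.imwrite("pics/s3.png",vision.get_image("scene")); 
z=pick(556.4,257.1,187.2,200); open("z2.txt","w").write(str(z))
t=vision.get_image("top"); s=vision.get_image("scene"); print(telemetry.current_t())
env.move_pose((574.05,26.8,z+123+40),Q(np.radians(92.1))); print(telemetry.current_tool_pos(),telemetry.current_t())
cv2.imwrite("pics/m3.png",np.hstack([cv2.resize(t[150:250,320:430],(440,400),interpolation=2),cv2.resize(s[140:240,310:400],(360,400),interpolation=2)]))
```

```text
T release
pick guard False z 22.9 gap 10.841324567804236 t 15.1833
gap 10.531238862003793 F [-0.46 -0.33 -4.31]
16.9083
[573.92783485  27.9645597  185.72260208] 17.975
```

View pics/m3.png

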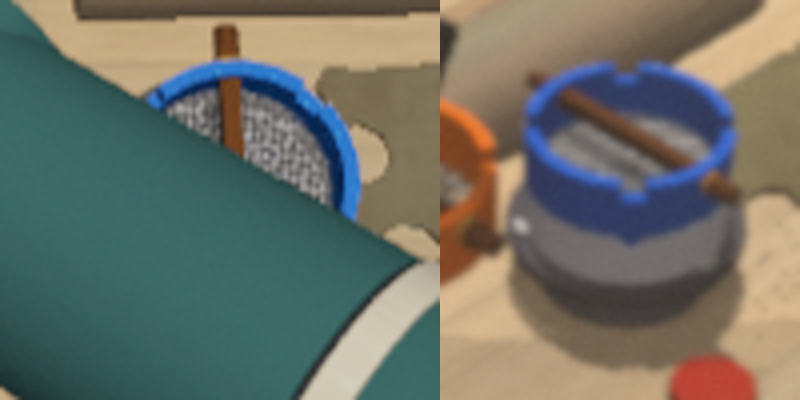

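The blue sieve sits home and level, with its lugs in the notches and no gap. Placing the orange one at right angles.

Run:
```python
from ops import *
z=float(open("z2.txt").read())
print(place(574.05,26.8,92.1,z+123), np.round(telemetry.current_tool_pos(),2))
```

```text
err [ 0.15 -0.01  0.31] rot [-0.   -0.03 -0.  ] F0 [ 0.54 -0.09 -3.64]
(0, 0, 0) guard True above home 0.1 dF [-2.3 -0.6 11.8] T [-0.08  0.41 -0.02] t 19.4917
True [573.71  26.8  146.02]
```

Run:
```python
from ops import *
p=telemetry.current_tool_pos()
env.set_gripper(50,60); env.servo_line((p[0],p[1],260),150); env.move_pose((450,250,300),Q(np.pi)); env.hold(.3)
t=vision.get_image("top"); s=vision.get_image("scene"); print(telemetry.current_t())
cv2.imwrite("pics/m4.png",np.hstack([cv2.resize(t[140:280,310:450],(400,400),interpolation=2),cv2.resize(s[120:260,310:450],(400,400),interpolation=2)]))
```

```text
22.275
```

View pics/m4.png

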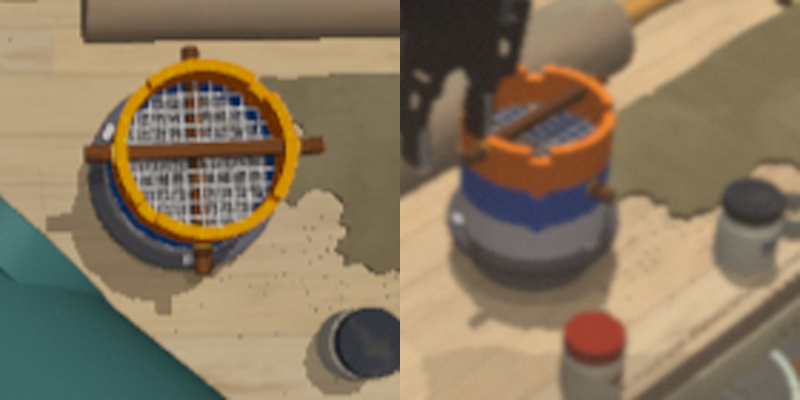

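The tower is seated without gaps, the bars are at right angles with all four ears free, and both jars are in place. Handing in.

```bash
python3 -c "
from plant import env, vision, telemetry
print(env.job_done())"
```

```text
the job is handed in; nothing more can be done
None
```

The sieve tower is built and handed in: blue is home on the pan, orange is home on blue with its bar at right angles, both seated on the first gentle try, the jars and pot were never touched, and it took about 22 s.

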